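# Kit one power module into the assembly tray

## Task

Fill the kit tray for one power module: the open ring choke over the post, the can capacitor standing in the round pocket, the square heat sink fins up in the square pocket and the flanged filter module pins up in the oblong pocket, each set down gently, not dropped, until it sits flat on the floor of its pocket. Leave the two parts that do not belong, the choke with the filled middle and the long heat sink, lying where they are.

Things in the scene. Friction and masses are not known exactly. Their poses are not given: they have to be found in the camera images.
- choke_c (a point): The open ring choke: dark ring core wound all round with copper wire, lying flat, outside diameter 47 mm, open hole 23 mm in diameter through its middle, 22 mm high. Position: its centre, half-way up (11 mm above what it lies on); z is its axis.
- capacitor_c (a point): The can capacitor: black cylinder with a bright aluminium top, standing upright, diameter 30 mm, 36 mm high. Position: its centre, half-way up (18 mm); z points to its bright top.
- heatsink_c (a point): The square heat sink: aluminium, 40 x 40 mm and 26 mm high, straight upright fins on a base plate. Position: its centre, half-way up (13 mm); x runs along the fins, y across them, z points to the fin tips.
- module_c (a point): The flanged filter module: bright steel can 40 x 30 mm, its top 24 mm above the bench, with four short pins standing 5 mm above its top along the middle line, on a thin flange 58 x 32 mm and 4 mm thick that sticks out 9 mm at both ends. Position: its centre, 12 mm above the flange's underside; x runs along the 58 mm, y along the 32 mm, z points to the pins.
- potted_choke_c (a point): Look-alike, not in the kit: a wound choke of the same outside size (47 mm diameter, 22 mm high) whose middle is filled with black resin, so that it has no open hole. Position: its centre, half-way up.
- long_heatsink_c (a point): Look-alike, not in the kit: a heat sink of the same section as the square one but 66 mm long, 40 mm wide, 26 mm high. Position: its centre, half-way up; x runs along its length and fins.
- post_nest_floor (a point): Insert of the kit tray for the choke: round recess 68 mm in diameter with an upright steel post in its middle, 8 mm in diameter, 24 mm high from the recess floor, tapered to 5 mm at its tip. The choke drops over the post. Position: centre of the pocket floor, 6 mm above the bench; z up, x and y along the insert's sides. The insert is 84 mm square, its top face (and the tray rim) 8 mm above the pocket floor. 
- cup_nest_floor (a point): Insert of the kit tray for the capacitor: round pocket 46 mm in diameter, 8 mm deep, no post. Position: centre of the pocket floor, 6 mm above the bench; z up, x and y along the insert's sides. The insert is 84 mm square, its top face (and the tray rim) 8 mm above the pocket floor. 
- square_nest_floor (a point): Insert of the kit tray for the square heat sink: square pocket 58 x 58 mm, 8 mm deep. Position: centre of the pocket floor, 6 mm above the bench; z up, x and y along the insert's sides. The insert is 84 mm square, its top face (and the tray rim) 8 mm above the pocket floor. 
- long_nest_floor (a point): Insert of the kit tray for the filter module: oblong pocket 74 mm along its x and 48 mm along its y, 8 mm deep. Position: centre of the pocket floor, 6 mm above the bench; z up, x and y along the insert's sides. The insert is 84 mm square, its top face (and the tray rim) 8 mm above the pocket floor. Four inserts fill the fixed 180 mm square tray, two by two at 85 mm pitch, in any order.

How it is judged:
By the outcome, as a careful person would: the job done as asked, in the order asked, and still so for the second after the job is handed in, with the robot touching nothing.
It also fails if it takes over 125 s, if anything falls off the work surface, if the arm or the gripper's body presses on something with over 40 N, if the wrist force passes 120 N, or if a joint passes its speed limit or range.

## Robot

A 6-joint arm with a two-finger parallel gripper is mounted at the origin on the work surface. World frame = base frame: x ahead of the robot, y to its left, z up, the work surface at z = 0. Lengths are in mm, angles in rad, forces in N, time in s.
With the tool pointing down it reaches from about 400 to 925 mm from the base axis. Payload 12.5 kg.
Tool frame: the origin (TCP) lies at the very end of the fingers, on their centre line; the grasp point (between the pads) lies 19 mm behind it (env.grasp_offset is the distance from the TCP to the grasp point, in mm); z points along the fingers, y is the direction in which the jaws open and shut (so a half turn about z gives the same grasp; the last joint's range is limited). The gripper opens to 95 mm and grips with 3 to 60 N. Pads are 20 mm wide; open, the fingers measure 119 mm over their backs; the gripper's body (75 mm by 180 mm) begins 59 mm behind the grasp point.
Start: joints at [-1.24, 0.491, 1.559, -0, 1.092, -0.106], TCP at [264.426, -566.329, 190.361] pointing down, gripper open.
Joint ranges: [-3.1, 3.1], [-0.84, 2.19], [0.05, 2.79], [-1.13, 4.28], [0.06, 2.93], [-2.69, 2.69]. Speed limits (rad/s): [2.22, 2.22, 2.79, 3.14, 3.14, 3.14].

## Interface

Orientations are given as [roll, pitch, yaw] about the fixed x, y, z axes, in that order (R = Rz(yaw) Ry(pitch) Rx(roll)).
In Python, from cell import env gives the robot as it stands. The module is installed in compiled form; this text tells all that it offers.
- The arm moves only by the shell command python3 -m pendant 'ROWS'. ROWS is JSON, one flat list of numbers, 5 for each row, row after row: the shift along the tool's x, y, z as a fraction of full scale, then the turn about the tool's z as a fraction of full scale, then the gripper's target within -1 to 1 (shut at 1, half-way at 0, fully open at -1). In form: [x, y, z, turn, grip, x, y, z, turn, grip, ...]. A call has 1 to 10 rows; each row shifts and turns the commanded pose from where the row before left it, along the tool's axes as they then stand; what a row does not reach is not made up. Full scale, the value 1, is 0.4 m for a shift and 180 degrees for a turn. A row lasts 1/8 s, in which the tool goes at most 62.5 mm and 10.7 degrees, less where a joint would pass 70% of its speed; a pose out of reach is approached as far as the arm can. A call with a number of a shift or a turn outside -1 to 1 is refused whole. A call with a gripper value outside its range is refused whole. The fingers move at their own pace and stop on an object; the grip force is fixed at half the most. Time passes only in rows, so rows that do not move let the fingers close. It gives the time, the measured TCP pose, the force and the opening at its end, in the units of the state.
- env.state(): the state, without advancing time (a new reading comes with each control period).
- env.read_camera(name): name is "side" or "top"; returns the picture (420x560x3 uint8, red, green, blue); there is no depth.
- env.camera_model(name): a dict with "fx", "fy", "cx", "cy" (pixels), "view" (4x4, takes a point from world to camera coordinates). Camera axes: x right, y down, z forward; pixel columns grow to the right and rows downward; lengths in mm; the calibration is good to about 2 mm. A picture is of the moment at which its call begins. camera_model takes no time and is no camera call.
- env.job_done(): hands the job in, once; it reports no verdict.
Trained networks look in the newest picture that a camera, given by its name, has taken for a name from the list of things; names that differ only in an ending like _2 or _b are one class to them, and where a whole thing is asked for, a point or a joint stands for the part that bears it (a point fixed in the world has none). Each returns a list of dicts, best first, with "confidence" (0 to 1); they miss things now and then, are a little off and sometimes report something else, mostly with a low value. They report only what shows in the picture. A call takes as long as a camera call.
- env.masks_of(thing, camera): "region" (420x560 bool, what is visible of it).
- env.landmark_of(thing, camera): "xyz" ([x, y, z] in mm, in world coordinates, good to about 4 mm: a listed point, or the origin of a listed thing).
The state is a dict: "t": time; "joints": joint angles; "qvel": joint speeds; "tau": joint torques, N m; "eef_pos": TCP position; "tcp_rot": TCP orientation; "ft_force": force on the tool from outside, world axes, zero at the start; "moment": the same for the moment, N m; "opening": opening from 0.0 (shut) to 1.0 (fully open).
Only numpy, scipy, OpenCV 4.12 (cv2) and the standard library are available. Lean on these libraries where they do the work, as an engineer would, in place of code of your own. Each camera call takes 0.05 s, during which the arm holds its last target.

## Working session

There is one attempt and no reset: what is moved stays moved. The work goes in short steps, Python scripts to look and compute and a shell command to move; the robot and the scene stay as the last step left them, time stands still between calls to the robot, and variables do not carry over. Pictures are saved under pics/ and viewed, and the job is handed in when it is done.

```bash
mkdir -p pics
python3 - <<'E'
from cell import env
import cv2,numpy as np
s=env.state();print(s['t'],s['eef_pos'],s['tcp_rot'],s['opening'],env.grasp_offset)
for c in ('top','side'):
    im=env.read_camera(c);cv2.imwrite(f'pics/{c}0.png',im[:,:,::-1])
    m=env.camera_model(c);print(c,m['fx'],m['cx'],m['cy'],np.round(m['view'],3).tolist())
for n in 'choke_c capacitor_c heatsink_c module_c potted_choke_c long_heatsink_c post_nest_floor cup_nest_floor square_nest_floor long_nest_floor'.split():
    for c in ('top','side'):
        print(n,c,[(np.round(d['xyz'],1).tolist(),round(d['confidence'],2)) for d in env.landmark_of(n,c)[:3]])
print(env.state()['t'])
E
```

```text
0.0 [ 264.33245028 -566.04715913  189.74684808] [-3.14046461e+00 -9.41776219e-05  4.36834519e-01] 1.0045794343686711 18.8
top 480.57627680261925 283.25828164724203 215.86913001060725 [[0.016, -1.0, -0.012, -36.965], [-0.999, -0.016, -0.038, 528.115], [0.038, 0.013, -0.999, 1187.577], [0.0, 0.0, 0.0, 1.0]]
side 446.4941965028876 277.65119399042993 204.30127720638978 [[-0.999, -0.037, -0.013, 519.403], [-0.014, 0.639, -0.769, 70.94], [0.037, -0.768, -0.639, 923.363], [0.0, 0.0, 0.0, 1.0]]
choke_c top [([468.6, -343.7, 13.2], 0.62), ([445.5, 7.1, 17.2], 0.35)]
choke_c side [([461.7, -342.6, 11.2], 0.56)]
capacitor_c top [([446.0, 7.1, 15.1], 0.54)]
capacitor_c side [([440.3, 15.4, 21.3], 0.78)]
heatsink_c top [([580.9, -149.1, 12.5], 0.55)]
heatsink_c side [([581.1, -148.9, 11.0], 0.84), ([451.0, -228.7, 12.6], 0.6)]
module_c top [([463.0, -126.0, 15.1], 0.52)]
module_c side [([463.0, -124.1, 9.3], 0.63)]
potted_choke_c top [([592.5, -41.2, 14.4], 0.71)]
potted_choke_c side [([590.8, -42.0, 10.6], 0.55)]
long_heatsink_c top [([447.7, -227.2, 13.8], 0.94)]
long_heatsink_c side [([450.1, -232.1, 7.9], 0.88), ([581.5, -147.4, 12.4], 0.48)]
post_nest_floor top [([510.4, 291.6, 6.7], 0.65)]
post_nest_floor side [([512.0, 291.9, 7.8], 0.9)]
cup_nest_floor top [([599.3, 289.8, 6.5], 0.85)]
cup_nest_floor side [([596.1, 287.4, 1.9], 0.89)]
square_nest_floor top [([592.1, 202.1, 6.0], 0.91), ([458.0, -126.2, 14.3], 0.22)]
square_nest_floor side [([595.2, 198.8, 9.1], 0.84)]
long_nest_floor top [([461.8, -125.4, 13.9], 0.7), ([508.7, 213.0, 8.4], 0.64)]
long_nest_floor side [([504.9, 211.0, 5.8], 0.63)]
1.1
```

View pics/top0.png

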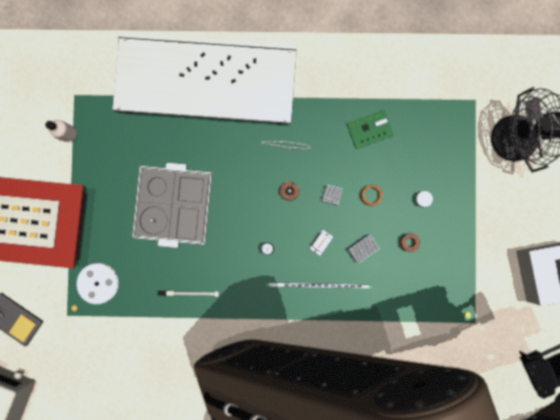

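View pics/side0.png

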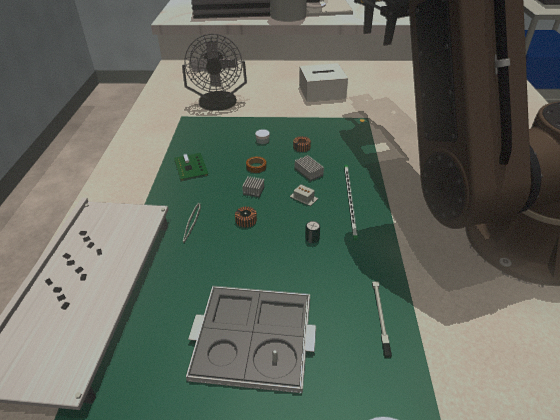

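Run:
```python
import cv2,numpy as np
t=cv2.imread('pics/top0.png');s=cv2.imread('pics/side0.png')
a=cv2.resize(t[165:270,250:450],(800,420),interpolation=cv2.INTER_CUBIC)
cv2.imwrite('pics/a.png',a)
b=cv2.resize(s[120:250,220:340],None,fx=4.6,fy=4.6,interpolation=cv2.INTER_CUBIC)
cv2.imwrite('pics/b.png',b)
x=cv2.resize(t[155:255,125:220],None,fx=4,fy=4,interpolation=cv2.INTER_CUBIC)
y=cv2.resize(s[280:400,180:325],(483,400),interpolation=cv2.INTER_CUBIC)[:, :400]
cv2.imwrite('pics/c.png',np.hstack([x,y]))
```

```text
(no output)
```

View pics/a.png

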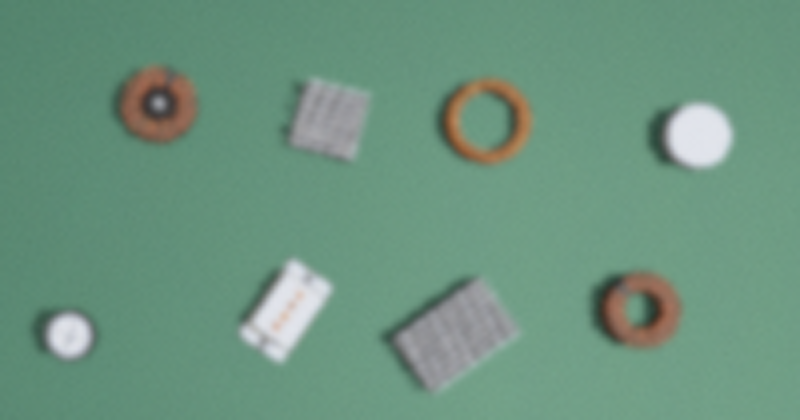

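View pics/b.png

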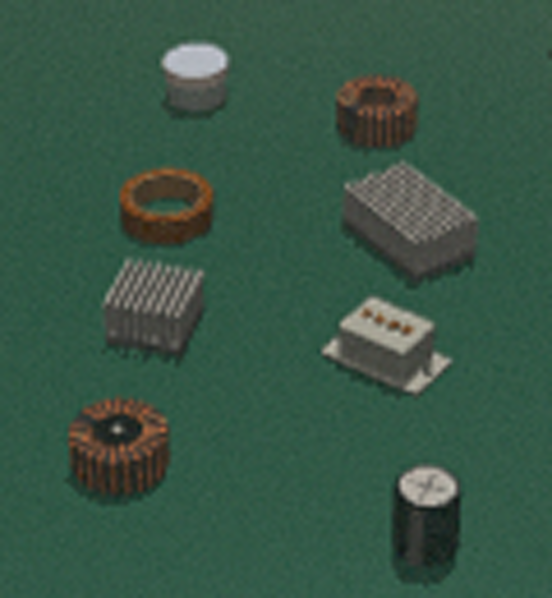

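View pics/c.png

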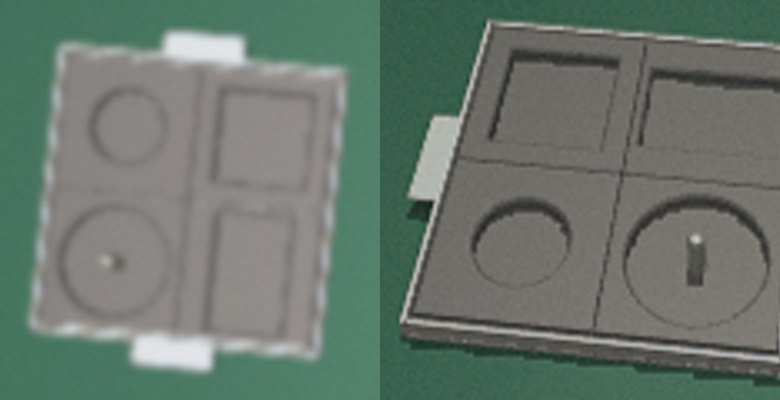

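```bash
cat > h.py <<'E'
from cell import env
import cv2,numpy as np
from scipy.optimize import minimize
CM={c:env.camera_model(c) for c in ('top','side')}
def proj(P,c):
    m=CM[c];V=np.array(m['view']);q=np.c_[P,np.ones(len(P))]@V.T
    return np.c_[m['fx']*q[:,0]/q[:,2]+m['cx'],m['fy']*q[:,1]/q[:,2]+m['cy']]
def box(a,b,z0,z1): return np.array([[x,y,z] for x in(-a/2,a/2) for y in(-b/2,b/2) for z in(z0,z1)])
def cyl(d,z0,z1):
    t=np.linspace(0,2*np.pi,40,endpoint=False);return np.vstack([np.c_[d/2*np.cos(t),d/2*np.sin(t),0*t+z] for z in(z0,z1)])
MOD={'choke_c':[cyl(47,0,22)],'capacitor_c':[cyl(30,0,36)],'heatsink_c':[box(40,40,0,26)],'module_c':[box(58,32,0,4),box(40,30,0,24)],'tray':[box(180,180,0,14)]}
def place(P,x,y,yaw,z0=0):
    c,s=np.cos(yaw),np.sin(yaw);return P@np.array([[c,s,0],[-s,c,0],[0,0,1]])+[x,y,z0]
S=4
def sil(n,p,c,z0=0):
    im=np.zeros((420,560),np.float32)
    big=np.zeros((420*S,560*S),np.uint8)
    for P in MOD[n]:
        h=cv2.convexHull(((proj(place(P,*p,z0),c)+.5)*S*16).astype(np.int32))
        cv2.fillPoly(big,[h],255,shift=4)
    return cv2.resize(big,(560,420),interpolation=cv2.INTER_AREA)/255.
def fit(n,masks,p0,z0=0,yawfree=True):
    def cost(v):
        p=[v[0],v[1],v[2]/50 if yawfree else 0]
        return sum(np.abs(sil(n,p,c,z0)-m).sum()/m.sum() for c,m in masks.items())
    best=None
    for y in (np.radians([0,22,45,67,90,112,135,157]) if p0[2] is None else [p0[2]]):
        r=minimize(cost,[p0[0],p0[1],y*50],method='Nelder-Mead',options=dict(initial_simplex=np.array([p0[0],p0[1],y*50])+np.array([[0,0,0],[6,0,0],[0,6,0],[0,0,8]]),maxiter=120))
        if best is None or r.fun<best.fun: best=r
    return np.round([best.x[0],best.x[1],np.degrees(best.x[2]/50)],1),round(best.fun,3)
def go(x,y,z,yaw_deg,s=None):
    "turn fraction, then shift fractions in tool axes after the turn"
    s=s or env.state();p=s['eef_pos'];yw=np.degrees(s['tcp_rot'][2])
    turn=(yw-yaw_deg+180)%360-180
    t=np.radians(yaw_deg);d=np.array([x,y,z])-p
    print('turn total',round(turn/180,4),'shift total',np.round([(np.cos(t)*d[0]+np.sin(t)*d[1])/400,(np.sin(t)*d[0]-np.cos(t)*d[1])/400,-d[2]/400],4))
E
python3 - <<'E'
from h import *
for c in CM: env.read_camera(c)
G={'choke_c':(465,-343,0),'capacitor_c':(443,10,0),'heatsink_c':(581,-149,None),'module_c':(463,-125,None)}
for n,p in G.items():
    mk={}
    for c in CM:
        r=env.masks_of(n,c)
        # choose best candidate near expectation
        u=proj(np.array([[p[0],p[1],12]]),c)[0]
        for d in r:
            ys,xs=np.nonzero(d['region'])
            if np.hypot(xs.mean()-u[0],ys.mean()-u[1])<12: mk[c]=d['region'].astype(float);break
    f=n in('heatsink_c','module_c')
    print(n,'both',fit(n,mk,p,yawfree=f) if len(mk)==2 else '')
    for c in mk: print('  ',c,fit(n,{c:mk[c]},p,yawfree=f), int(mk[c].sum()))
print(env.state()['t'])
E
```

```text
choke_c both (array([ 469.7, -342.2,   -2.4]), np.float64(0.481))
   top (array([ 469.7, -342.7,   -4.6]), np.float64(0.269)) 265
   side (array([ 469.1, -339.6,   -3.6]), np.float64(0.204)) 215
capacitor_c both (array([449.2,   8.6,  -2.6]), np.float64(0.349))
   top (array([449.4,   9.2,  -4. ]), np.float64(0.266)) 102
   side (array([449.1,   8.3,  -5.5]), np.float64(0.078)) 303
heatsink_c both (array([ 583.9, -148.6,  -14.7]), np.float64(0.264))
   top (array([ 584.3, -148.4,  -13.4]), np.float64(0.113)) 263
   side (array([ 583.8, -146.9,   76.5]), np.float64(0.131)) 332
module_c both (array([ 466.5, -123.9,  146.8]), np.float64(0.309))
   top (array([ 466.7, -124. ,  146.4]), np.float64(0.103)) 284
   side (array([ 466.2, -123.8,  -29.6]), np.float64(0.196)) 318
1.6
```

Run:
```python
from h import *
# tray: refine with landmark centres + corner pixels in top/side
L=dict(post=[(510.4,291.6),(512,291.9)],cup=[(599.3,289.8),(596.1,287.4)],sq=[(592.1,202.1),(595.2,198.8)],lg=[(508.7,213),(504.9,211)])
off=dict(post=(-42.5,42.5),cup=(42.5,42.5),sq=(42.5,-42.5),lg=(-42.5,-42.5))
A=np.array([off[k] for k in L for _ in L[k]]);B=np.array([q for k in L for q in L[k]])
a=A-A.mean(0);b=B-B.mean(0)
th=np.arctan2((a[:,0]*b[:,1]-a[:,1]*b[:,0]).sum(),(a*b).sum());print('landmark tray',B.mean(0),np.degrees(th))
t=cv2.imread('pics/top0.png')
# top corners in the crop
C=np.array([(62,47),(345,72),(318,354),(33,327)])/4.+[125,155]
tr=np.array([[90,90],[90,-90],[-90,-90],[-90,90]])
def cost(v,c,px):
    P=place(np.c_[tr,np.full(4,14)],v[0],v[1],v[2]/50)
    return ((proj(P,c)-px)**2).sum()
r=minimize(cost,[553,250,-4],args=('top',C),method='Nelder-Mead');print(r.x[:2],np.degrees(r.x[2]/50),r.fun)
```

```text
landmark tray [552.3375 248.2   ] -3.880932322971322
[551.55648207 248.20721554] -4.308260296956436 2.9068911011043097
```

```bash
python3 -c "
from h import *
go(468.5,-342,90,25)"; python3 -m pendant '[0,0,0,0.0,0]'
```

```text
turn total 0.0001 shift total [ 0.6994 -0.2926  0.2508]
t: 1.72
eef_pos: [264.4, -566.3, 190.4]
tcp_rot: [3.141, 0.0, 0.437]
ft_force: [-0.8, 0.4, -0.1]
opening: 0.94
```

```bash
python3 -m pendant '[0.1,-0.042,0.036,0,-0.8, 0.1,-0.042,0.036,0,-0.8, 0.1,-0.042,0.036,0,-0.8, 0.1,-0.042,0.036,0,-0.8, 0.1,-0.042,0.036,0,-0.8, 0.1,-0.042,0.036,0,-0.8, 0.1,-0.041,0.035,0,-0.8, 0,0,0,0,-0.8, 0,0,0,0,-0.8, 0,0,0,0,-0.8]'
python3 - <<'E'
from h import *
go(468.5,-342,90,25)
for c in CM:
    im=env.read_camera(c);u=proj(np.array([[468.5,-342,40]]),c)[0].astype(int)
    cv2.imwrite(f'pics/p1{c}.png',cv2.resize(im[max(0,u[1]-50):u[1]+50,u[0]-65:u[0]+65,::-1],None,fx=5,fy=5,interpolation=cv2.INTER_CUBIC))
E
```

```text
t: 2.98
eef_pos: [468.1, -342.7, 90.4]
tcp_rot: [3.141, -0.0, 0.436]
ft_force: [-0.0, 0.6, 0.6]
opening: 0.898
turn total -0.0003 shift total [ 0.0016 -0.0011  0.0009]
```

View pics/p1side.png

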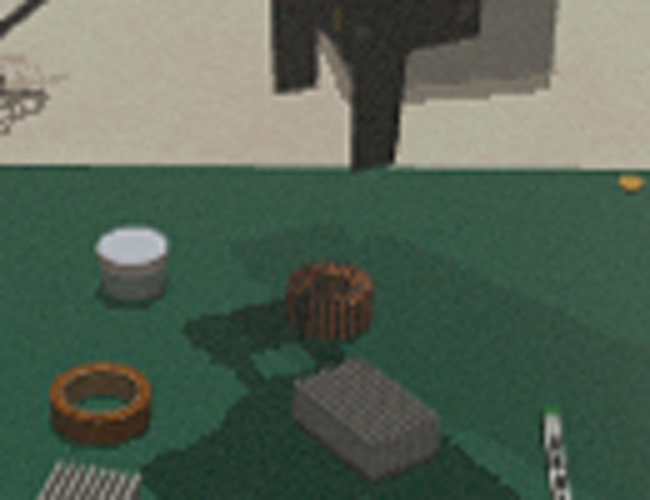

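The side picture shows the open fingers above and on both sides of the choke (choke about (330,300) in the crop). I'm going down.

```bash
python3 -m pendant '[0.001,-0.001,0.07,0,-0.8, 0,0,0.07,0,-0.8, 0,0,0.04,0,-0.8, 0,0,0.0185,0,-0.8, 0,0,0,0,-0.8, 0,0,0,0,-0.8]'
python3 -m pendant '[0,0,0,0,1, 0,0,0,0,1, 0,0,0,0,1, 0,0,0,0,1, 0,0,0,0,1, 0,0,0,0,1, 0,0,0,0,1, 0,0,0,0,1]'
```

```text
t: 3.82
eef_pos: [469.1, -341.5, 11.3]
tcp_rot: [3.14, -0.0, 0.437]
ft_force: [0.8, 0.6, 0.5]
opening: 0.902
t: 4.82
eef_pos: [468.8, -341.2, 10.5]
tcp_rot: [3.142, 0.0, 0.437]
ft_force: [0.6, 1.1, -0.5]
opening: 0.111
```

The opening is far below 47 mm, so the grasp missed. Stop and look.

Run:
```python
from h import *
o=[]
for c in CM:
    im=env.read_camera(c);u=proj(np.array([[468.5,-342,20]]),c)[0].astype(int)
    o.append(cv2.resize(im[max(0,u[1]-40):u[1]+40,u[0]-40:u[0]+40,::-1],(400,400),interpolation=cv2.INTER_CUBIC))
cv2.imwrite('pics/p2.png',np.hstack(o))
```

```text
(no output)
```

View pics/p2.png

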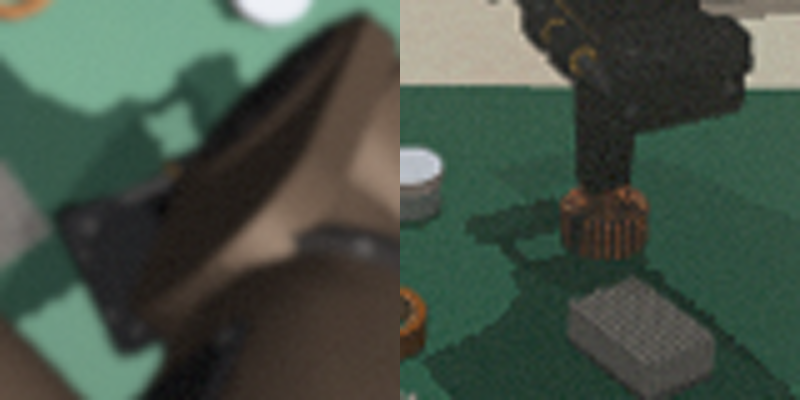

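Run:
```python
from h import *
im=env.read_camera('side');print(env.state()['opening'],env.state()['t'])
u=proj(np.array([[468.5,-342,20],[468.5,-342,11],[468.5,-342,0]]),'side');print(u)
u=u[0].astype(int);x0,y0=u[0]-30,u[1]-25
cv2.imwrite('pics/p3.png',cv2.resize(im[y0:y0+45,x0:x0+60,::-1],(800,600),interpolation=cv2.INTER_LANCZOS4));print(x0,y0)
for d in env.masks_of('choke_c','side')[:2]:
    ys,xs=np.nonzero(d['region']);print(d['confidence'],xs.min(),xs.max(),ys.min(),ys.max(),xs.mean(),ys.mean())
```

```text
0.019010289528620074 4.975
[[301.58171767 140.67532633]
 [301.50931036 143.56418416]
 [301.42175267 147.057502  ]]
271 115
0.58 293 310 137 151 301.2910798122066 144.2300469483568
```

View pics/p3.png

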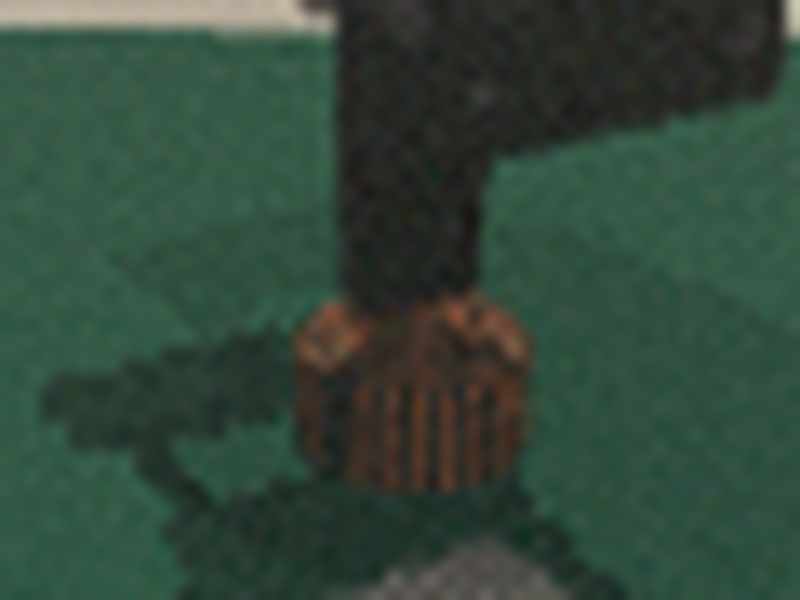

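Run:
```python
from h import *
t=.437;j=np.array([np.sin(t),-np.cos(t),0]);x=np.array([np.cos(t),np.sin(t),0])
for z in (80,90,100,110):
    print(z,[proj(np.array([[468.1,-342.7,z]])+s*48*j,'side')[0].round(1).tolist() for s in(1,-1)])
for z in (10,20,25,30,35): print(z,proj(np.array([[469,-341.3,z]]),'side').round(1).tolist())
s=env.state();print(s['eef_pos'],s['joints'],s['opening'])
```

```text
80 [[294.5, 112.4], [310.4, 129.2]]
90 [[294.5, 109.0], [310.6, 125.7]]
100 [[294.6, 105.5], [310.7, 122.1]]
110 [[294.6, 102.1], [310.9, 118.5]]
10 [[301.3, 144.0]]
20 [[301.4, 140.8]]
25 [[301.4, 139.2]]
30 [[301.5, 137.6]]
35 [[301.5, 135.9]]
[ 468.74304051 -341.18581415   10.562517  ] [-7.43074880e-01  6.62099860e-01  1.82720464e+00 -8.76860354e-05
  6.52180719e-01  3.91040352e-01] 0.009081458686778498
```

Run:
```python
from h import *
im=env.read_camera('top');print(proj(np.array([[469,-341.3,30],[469,-341.3,10],[469,-341.3,100]]),'top').round(1).tolist())
cv2.imwrite('pics/p4.png',cv2.resize(im[190:290,360:490,::-1],None,fx=6,fy=6,interpolation=cv2.INTER_CUBIC))
im=cv2.imread('pics/p1top.png');print(proj(np.array([[468.5,-342,40]]),'top'),im.shape)
```

```text
[[411.1, 242.0], [409.0, 241.9], [418.8, 242.5]]
[[412.39772775 242.27763072]] (500, 650, 3)
```

View pics/p4.png

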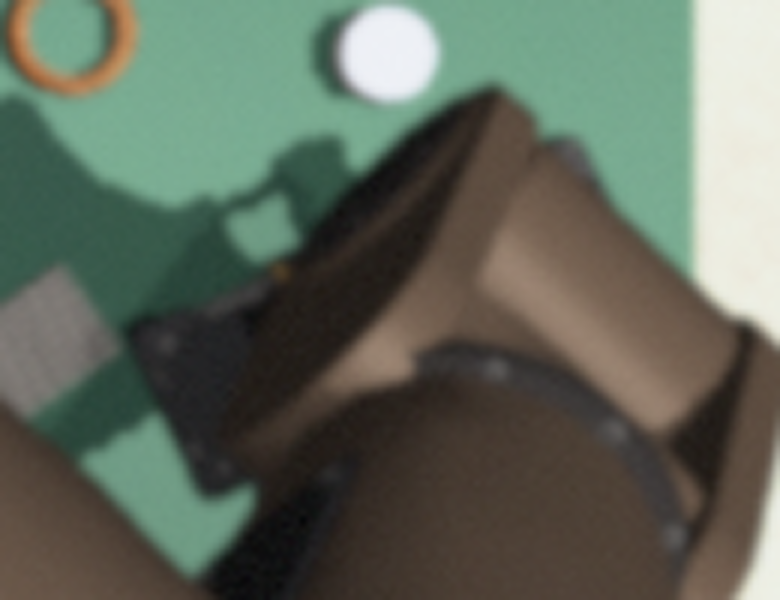

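View pics/p1top.png

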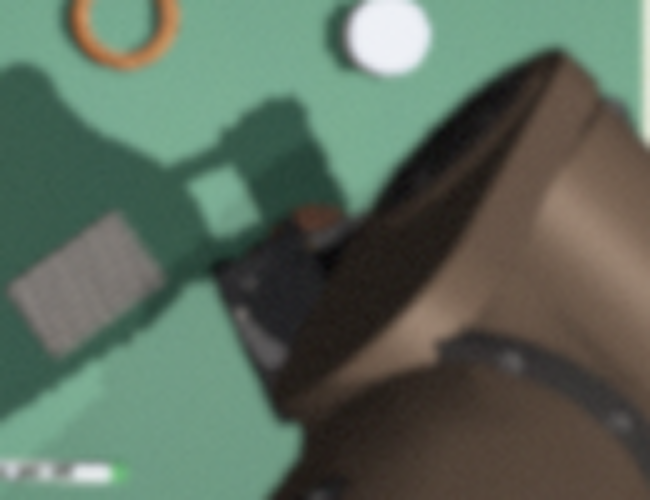

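The far rim of the choke is hidden by the fingers at (360–450, 300) in the crop. The fingertips sat about 8 mm above the choke, so they end about 19 mm above the reported TCP. I'll open, go lower carefully while watching the force, and grasp again.

```bash
python3 -m pendant '[0,0,0,0,-0.8, 0,0,0,0,-0.8, 0,0,0,0,-0.8, 0,0,0,0,-0.8, 0,0,0,0,-0.8, 0,0,0,0,-0.8, 0,0,0,0,-0.8, 0,0,0,0,-0.8]'
python3 -m pendant '[0,0,0.015,0,-0.8, 0,0,0.015,0,-0.8, 0,0,0.01,0,-0.8, 0,0,0.005,0,-0.8, 0,0,0,0,-0.8, 0,0,0,0,-0.8]'
python3 - <<'E'
from h import *
s=env.state();print(s['eef_pos'],s['opening'],s['ft_force'])
im=env.read_camera('side')
cv2.imwrite('pics/p5.png',cv2.resize(im[110:160,261:341,::-1],(800,500),interpolation=cv2.INTER_LANCZOS4))
E
```

```text
t: 6.08
eef_pos: [468.8, -341.1, 10.5]
tcp_rot: [3.142, 0.0, 0.437]
ft_force: [-0.5, -0.8, 0.2]
opening: 0.788
t: 6.82
eef_pos: [468.8, -341.2, -7.4]
tcp_rot: [3.141, -0.0, 0.437]
ft_force: [-0.9, -0.7, 0.7]
opening: 0.902
[ 468.8123835  -341.19899003   -7.36945815] 0.9016154362874591 [-0.92456215 -0.70657224  0.74402723]
```

View pics/p5.png

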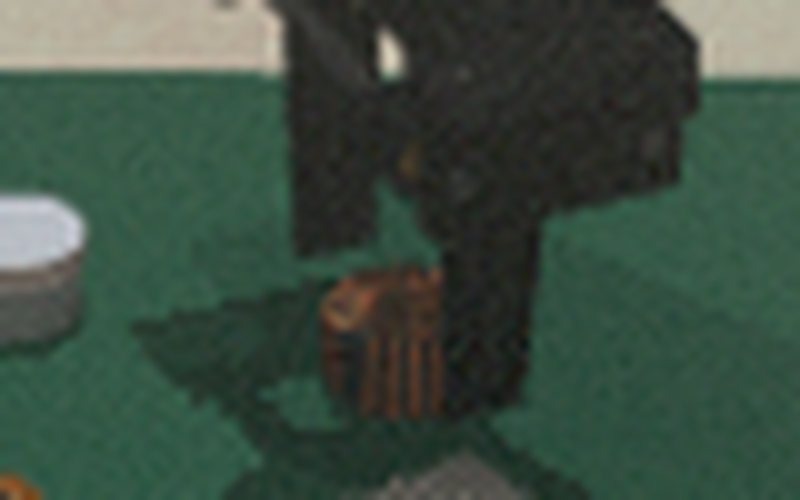

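```bash
python3 -m pendant '[0,0,0.006,0,-0.8, 0,0,0,0,-0.8, 0,0,0,0,1, 0,0,0,0,1, 0,0,0,0,1, 0,0,0,0,1, 0,0,0,0,1, 0,0,0,0,1, 0,0,0,0,1, 0,0,0,0,1]'
python3 - <<'E'
from h import *
s=env.state();print(s['eef_pos'],s['opening'],s['ft_force'])
E
```

```text
t: 8.12
eef_pos: [468.8, -341.2, -9.8]
tcp_rot: [3.141, -0.0, 0.437]
ft_force: [-0.8, 0.2, 0.5]
opening: 0.471
[ 468.80405351 -341.20480277   -9.8218131 ] 0.4708424596848323 [-0.8301925   0.19960446  0.46950978]
```

```bash
python3 -m pendant '[0,0,0,0,1, 0,0,0,0,1, 0,0,-0.02,0,1, 0,0,-0.06,0,1, 0,0,-0.1,0,1, 0,0,-0.08,0,1, 0,0,-0.02,0,1, 0,0,0,0,1, 0,0,0,0,1]'
python3 - <<'E'
from h import *
s=env.state();print(s['eef_pos'],s['opening'],s['ft_force'])
im=env.read_camera('side');u=proj(np.array([[468.5,-342,120]]),'side')[0].astype(int);print(u)
cv2.imwrite('pics/p6.png',cv2.resize(im[u[1]-25:u[1]+50,u[0]-60:u[0]+60,::-1],(800,500),interpolation=cv2.INTER_LANCZOS4))
E
```

```text
t: 9.25
eef_pos: [468.3, -340.7, 100.9]
tcp_rot: [-3.14, 0.001, 0.437]
ft_force: [0.1, 0.6, -1.0]
opening: 0.476
[ 468.28354954 -340.73998204  100.91216606] 0.47627542305414045 [ 0.10333969  0.62626327 -0.95935503]
[302 106]
```

View pics/p6.png

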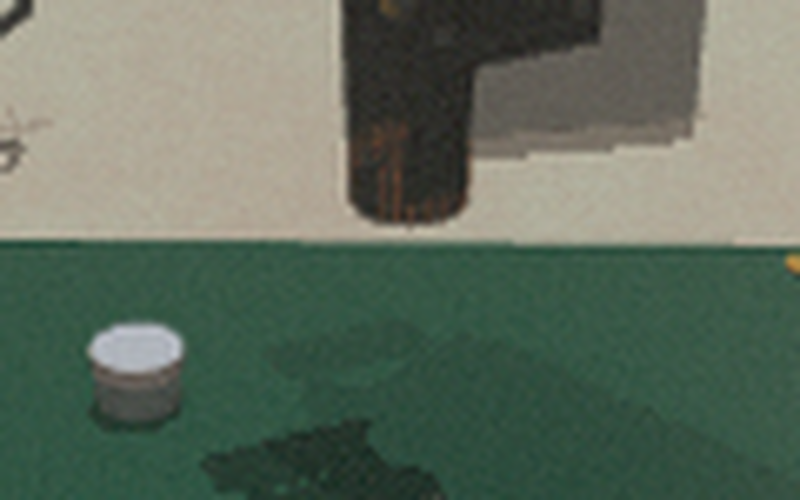

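Run:
```python
from h import *
P=cyl(47,0,0)
q=proj(place(P,468.5,-341,0,110.7),'side');print('choke bottom row max',q[:,1].max(), 'x',q[:,0].min(),q[:,0].max())
t=.437;j=np.array([-np.sin(t),np.cos(t),0]);x=np.array([np.cos(t),np.sin(t),0])
for T in (115,118,120,123,126):
    print(T,[proj(np.array([[468.5,-341,T]])+j*d+x*e,'side')[0].round(1).tolist() for d in(23,35) for e in (-10,10)])
go(507,290,101,25); 
th=np.radians(-4.3)
for n,o in dict(post=(-42.5,42.5),cup=(42.5,42.5),sq=(42.5,-42.5),lg=(-42.5,-42.5)).items():
    c,s=np.cos(th),np.sin(th);print(n,552+c*o[0]-s*o[1],248.2+s*o[0]+c*o[1])
```

```text
choke bottom row max 114.60663559691832 x 293.07947958071037 311.64370640018586
115 [[310.0, 111.8], [302.7, 113.4], [312.1, 113.9], [304.8, 115.5]]
118 [[310.0, 110.7], [302.7, 112.3], [312.1, 112.8], [304.8, 114.4]]
120 [[310.0, 110.0], [302.8, 111.5], [312.2, 112.1], [304.9, 113.7]]
123 [[310.1, 108.9], [302.8, 110.5], [312.2, 111.0], [304.9, 112.6]]
126 [[310.1, 107.8], [302.8, 109.4], [312.3, 109.9], [304.9, 111.5]]
turn total 0.0001 shift total [ 7.5410e-01 -1.3883e+00 -2.0000e-04]
post 512.8062277153015 293.76696406493636
cup 597.5669640649364 287.39377228469846
sq 591.1937722846985 202.63303593506365
lg 506.43303593506363 209.0062277153015
```

Run:
```python
from h import *
for c,u in (('top',(151.6,219.9)),('side',(275.0,351.2))):
    f=lambda v:((proj(np.array([[v[0],v[1],30]]),c)[0]-u)**2).sum()
    print(c,minimize(f,[510,291],method='Nelder-Mead').x)
go(511.5,292,101,25)
```

```text
top [512.92459536 294.47788738]
side [512.52068165 294.98160399]
turn total 0.0001 shift total [ 7.6640e-01 -1.3881e+00 -2.0000e-04]
```

```bash
python3 -m pendant '[0.055,-0.099,0,0,1, 0.055,-0.099,0,0,1, 0.055,-0.099,0,0,1, 0.055,-0.099,0,0,1, 0.055,-0.099,0,0,1, 0.055,-0.099,0,0,1, 0.055,-0.099,0,0,1]'
python3 -m pendant '[0.055,-0.099,0,0,1, 0.055,-0.099,0,0,1, 0.055,-0.099,0,0,1, 0.055,-0.099,0,0,1, 0.055,-0.099,0,0,1, 0.055,-0.099,0,0,1, 0.055,-0.099,0,0,1, 0,0,0,0,1, 0,0,0,0,1]'
python3 - <<'E'
from h import *
go(512.5,293.5,60,25)
o=[]
for c in ('top','side'):
    im=env.read_camera(c);u=proj(np.array([[512,293,60]]),c)[0].astype(int)
    o.append(cv2.resize(im[u[1]-40:u[1]+40,u[0]-40:u[0]+40,::-1],(400,400),interpolation=cv2.INTER_CUBIC))
cv2.imwrite('pics/p7.png',np.hstack(o))
E
```

```text
t: 10.18
eef_pos: [490.7, -23.4, 101.3]
tcp_rot: [-3.141, 0.001, 0.437]
ft_force: [-0.3, -0.2, -0.9]
opening: 0.477
t: 11.3
eef_pos: [512.7, 291.0, 101.2]
tcp_rot: [3.141, 0.002, 0.437]
ft_force: [-1.0, -0.5, -0.7]
opening: 0.476
turn total 0.0003 shift total [ 0.0021 -0.0058  0.103 ]
```

View pics/p7.png

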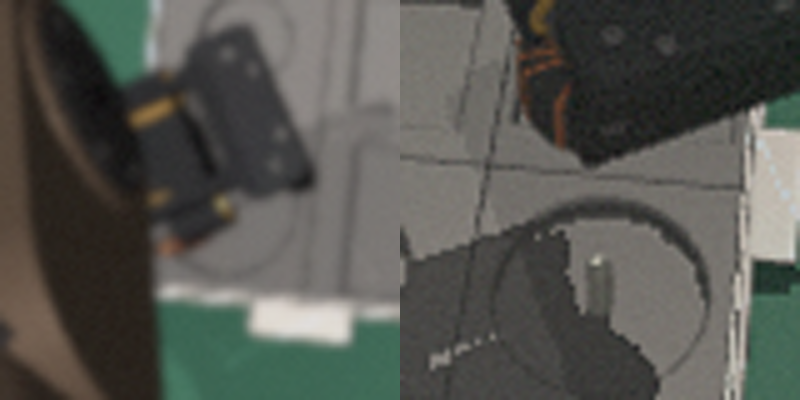

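```bash
python3 -m pendant '[0.002,-0.006,0.03,0,1, 0,0,0.07,0,1, 0,0,0.055,0,1, 0,0,0.02,0,1, 0,0,0,0,1, 0,0,0,0,1]'
python3 - <<'E'
from h import *
go(512.5,293.5,60,25)
o=[]
for c in ('top','side'):
    im=env.read_camera(c);u=proj(np.array([[512,293,40]]),c)[0].astype(int)
    o.append(cv2.resize(im[u[1]-32:u[1]+32,u[0]-32:u[0]+32,::-1],(400,400),interpolation=cv2.INTER_CUBIC))
cv2.imwrite('pics/p8.png',np.hstack(o))
E
```

```text
t: 12.15
eef_pos: [513.4, 294.1, 32.8]
tcp_rot: [3.141, -0.001, 0.437]
ft_force: [0.4, 0.4, -0.0]
opening: 0.474
turn total 0.0001 shift total [-0.0027  0.0003 -0.068 ]
```

View pics/p8.png

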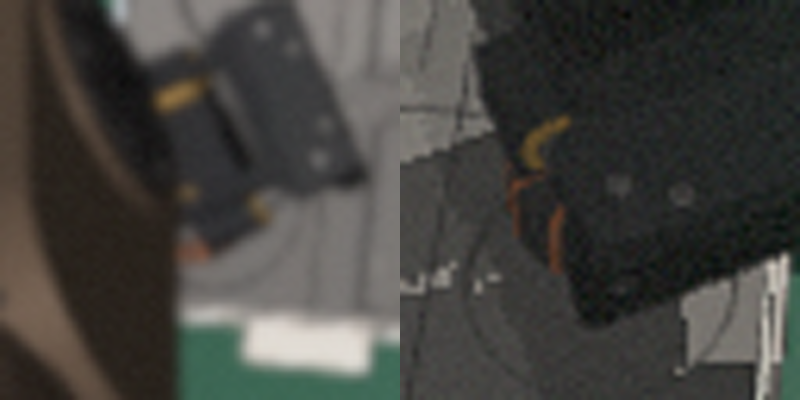

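```bash
python3 -m pendant '[-0.002,0,0.02,0,1, 0,0,0.01,0,1, 0,0,0.005,0,1, 0,0,0,0,1]'
python3 -m pendant '[0,0,0.01,0,1, 0,0,0.01,0,1, 0,0,0.01,0,1, 0,0,0,0,1, 0,0,0,0,1]'
```

```text
t: 12.75
eef_pos: [512.2, 293.6, 17.9]
tcp_rot: [3.142, 0.0, 0.437]
ft_force: [0.2, 0.8, -2.0]
opening: 0.473
t: 13.38
eef_pos: [512.3, 293.7, 6.1]
tcp_rot: [3.142, 0.0, 0.437]
ft_force: [0.4, 0.1, -0.6]
opening: 0.473
```

```bash
python3 -m pendant '[0,0,0.01,0,1, 0,0,0.008,0,1, 0,0,0.003,0,1, 0,0,0,0,1, 0,0,0,0,1]'
python3 -m pendant '[0,0,0.002,0,1, 0,0,0,0,1]'
python3 -m pendant '[0,0,0.0015,0,1, 0,0,0,0,1]'
```

```text
t: 14.0
eef_pos: [512.3, 293.7, -2.2]
tcp_rot: [3.141, -0.0, 0.437]
ft_force: [0.4, 0.4, -0.9]
opening: 0.475
t: 14.25
eef_pos: [512.3, 293.6, -3.1]
tcp_rot: [3.142, 0.0, 0.437]
ft_force: [0.2, 0.7, 0.1]
opening: 0.474
t: 14.5
eef_pos: [512.3, 293.6, -3.7]
tcp_rot: [3.141, 0.0, 0.437]
ft_force: [0.6, -0.2, -1.9]
opening: 0.475
```

```bash
python3 -m pendant '[0,0,0.001,0,1, 0,0,0,0,1]'
python3 -m pendant '[0,0,0.001,0,1, 0,0,0,0,1]'
```

```text
t: 14.75
eef_pos: [512.3, 293.7, -3.9]
tcp_rot: [3.142, -0.0, 0.437]
ft_force: [-1.1, -0.8, 4.0]
opening: 0.471
t: 15.0
eef_pos: [512.3, 293.7, -3.9]
tcp_rot: [3.141, -0.0, 0.437]
ft_force: [-2.7, -1.3, 8.7]
opening: 0.472
```

Contact on the floor at the height I predicted (4, then 9 N). Release, then rise.

```bash
python3 -m pendant '[0,0,0,0,-0.4, 0,0,0,0,-0.4, 0,0,0,0,-0.4, 0,0,0,0,-0.4, 0,0,0,0,-0.4]'
python3 -m pendant '[0,0,-0.02,0,-0.4, 0,0,-0.06,0,-0.4, 0,0,-0.1,0,-0.4, 0,0,-0.08,0,-0.4, 0,0,0,0,-0.4, 0,0,0,0,-0.4]'
python3 - <<'E'
from h import *
go(449,9,101,25)
print([ (np.round(d['xyz'],1),d['confidence']) for c in CM for _ in [env.read_camera(c)] for d in env.landmark_of('choke_c',c)[:2]])
im=env.read_camera('side');u=proj(np.array([[552,248,14]]),'side')[0].astype(int)
cv2.imwrite('pics/p9.png',cv2.resize(im[u[1]-70:u[1]+60,u[0]-85:u[0]+85,::-1],None,fx=4.5,fy=4.5,interpolation=cv2.INTER_CUBIC))
E
```

```text
t: 15.62
eef_pos: [512.3, 293.7, -4.6]
tcp_rot: [3.141, 0.0, 0.437]
ft_force: [-0.6, -0.4, -1.1]
opening: 0.698
t: 16.38
eef_pos: [512.0, 293.5, 99.3]
tcp_rot: [3.142, 0.0, 0.437]
ft_force: [0.4, -0.5, -0.2]
opening: 0.699
turn total 0.0001 shift total [-0.4433  0.5781 -0.0044]
[(array([509.5, 292.3,  20.6]), 0.61), (array([600.5, 291.2,   4.2]), 0.36), (array([508.2, 293.9,  19.6]), 0.58)]
```

View pics/p9.png

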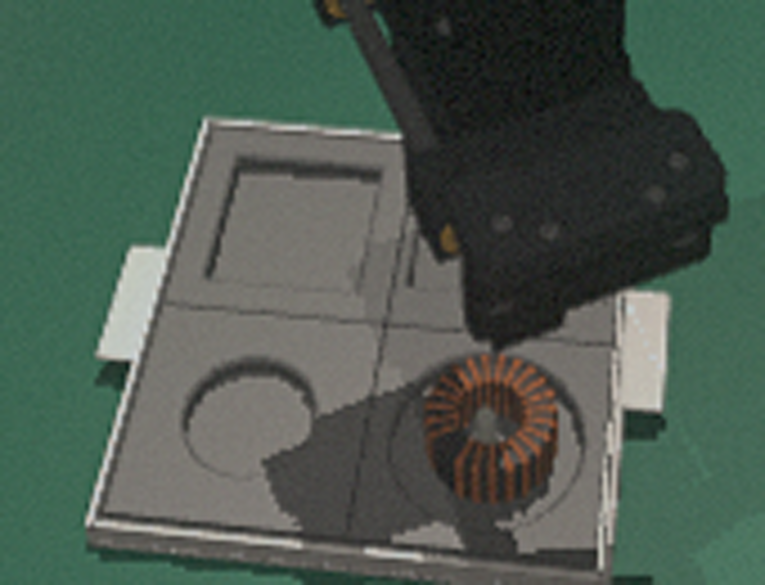

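The choke lies flat in its recess with the post inside its hole (488,425). Next is the capacitor.

```bash
python3 -m pendant '[-0.063,0.083,0,0,-0.4, -0.063,0.083,0,0,-0.4, -0.063,0.083,0,0,-0.4, -0.063,0.083,0,0,-0.4, -0.063,0.083,0,0,-0.4, -0.063,0.083,0,0,-0.4, -0.065,0.08,0,0,-0.4, 0,0,0,0,-0.4, 0,0,0,0,-0.4]'
python3 - <<'E'
from h import *
go(449,9,-5,25)
o=[]
for c in ('top','side'):
    im=env.read_camera(c);u=proj(np.array([[449,9,40]]),c)[0].astype(int)
    o.append(cv2.resize(im[u[1]-32:u[1]+32,u[0]-32:u[0]+32,::-1],(400,400),interpolation=cv2.INTER_CUBIC))
cv2.imwrite('pics/p10.png',np.hstack(o))
E
```

```text
t: 17.75
eef_pos: [449.7, 9.4, 99.4]
tcp_rot: [-3.142, 0.0, 0.436]
ft_force: [0.4, 0.0, 0.0]
opening: 0.704
turn total -0.0 shift total [-2.00e-03  1.00e-04  2.61e-01]
```

View pics/p10.png

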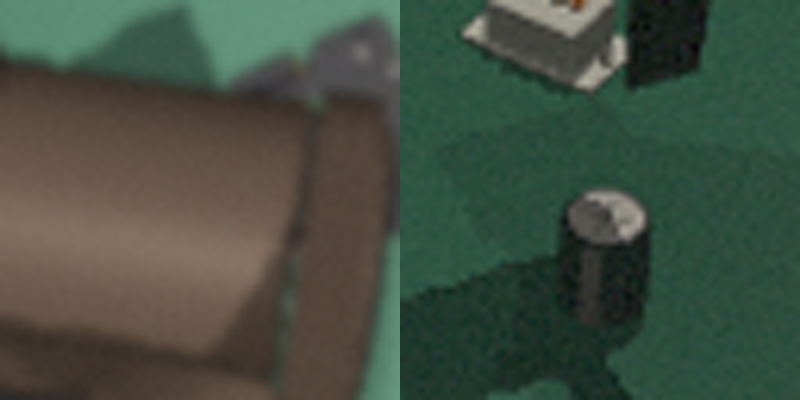

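```bash
python3 -m pendant '[-0.001,0,0.06,0,-0.4, 0,0,0.07,0,-0.4, 0,0,0.05,0,-0.4, 0,0,0.02,0,-0.4, 0,0,0,0,-0.4, 0,0,0,0,-0.4]'
python3 - <<'E'
from h import *
go(449,9,-5,25)
im=env.read_camera('side');u=proj(np.array([[449,9,30]]),'side')[0].astype(int)
cv2.imwrite('pics/p11.png',cv2.resize(im[u[1]-40:u[1]+40,u[0]-40:u[0]+40,::-1],(500,500),interpolation=cv2.INTER_CUBIC))
E
```

```text
t: 18.6
eef_pos: [449.6, 9.2, 20.1]
tcp_rot: [3.141, -0.001, 0.437]
ft_force: [0.2, 0.0, -0.5]
opening: 0.698
turn total 0.0003 shift total [-0.0015 -0.0002  0.0628]
```

View pics/p11.png

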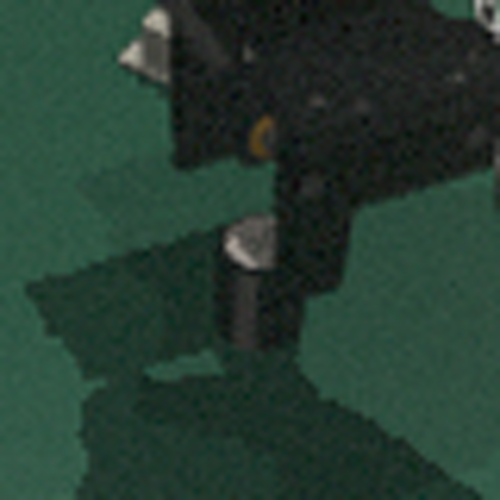

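Capacitor top at (250,240) with the near finger to its right in front, so it's straddled. Finish the descent and grip.

```bash
python3 -m pendant '[-0.001,0,0.03,0,-0.4, 0,0,0.025,0,-0.4, 0,0,0.008,0,-0.4, 0,0,0,0,-0.4, 0,0,0,0,-0.4]'
python3 -m pendant '[0,0,0,0,1, 0,0,0,0,1, 0,0,0,0,1, 0,0,0,0,1, 0,0,0,0,1, 0,0,0,0,1, 0,0,0,0,1, 0,0,0,0,1]'
```

```text
t: 19.27
eef_pos: [448.9, 8.8, -5.6]
tcp_rot: [3.141, -0.0, 0.437]
ft_force: [0.1, -1.1, -0.5]
opening: 0.698
t: 20.27
eef_pos: [448.8, 8.9, -5.7]
tcp_rot: [3.142, 0.0, 0.437]
ft_force: [-0.2, -0.1, 1.5]
opening: 0.294
```

```bash
python3 -m pendant '[0,0,-0.02,0,1, 0,0,-0.06,0,1, 0,0,-0.1,0,1, 0,0,-0.08,0,1, 0,0,0,0,1]'
python3 -m pendant '[0.09,-0.068,0,0,1, 0.09,-0.068,0,0,1, 0.09,-0.068,0,0,1, 0.09,-0.068,0,0,1, 0.09,-0.068,0,0,1, 0.09,-0.068,0,0,1, 0.09,-0.068,0,0,1, 0,0,0,0,1, 0,0,0,0,1]'
python3 - <<'E'
from h import *
go(597.5,288,20,25)
o=[]
for c in ('top','side'):
    im=env.read_camera(c);u=proj(np.array([[597,288,60]]),c)[0].astype(int)
    o.append(cv2.resize(im[u[1]-40:u[1]+40,u[0]-40:u[0]+40,::-1],(400,400),interpolation=cv2.INTER_CUBIC))
cv2.imwrite('pics/p12.png',np.hstack(o))
E
```

```text
t: 20.9
eef_pos: [449.7, 8.8, 100.5]
tcp_rot: [3.139, -0.004, 0.437]
ft_force: [-0.6, -0.1, -2.1]
opening: 0.298
t: 22.02
eef_pos: [595.7, 287.5, 97.1]
tcp_rot: [3.142, 0.002, 0.437]
ft_force: [-1.0, -0.9, -0.1]
opening: 0.299
turn total 0.0002 shift total [0.0045 0.0007 0.1927]
```

View pics/p12.png

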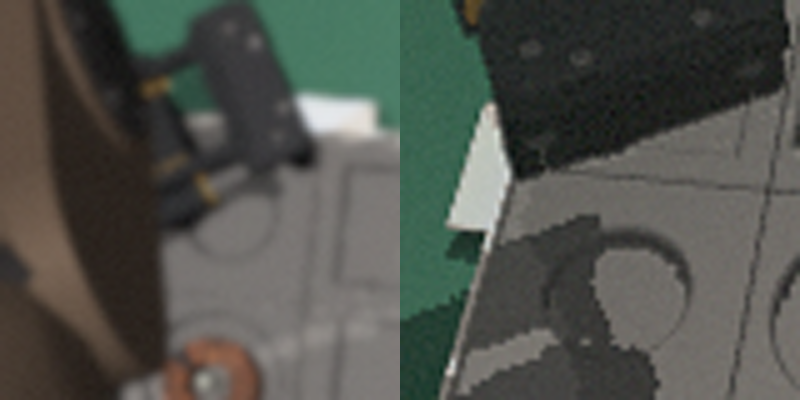

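```bash
python3 -m pendant '[0.0045,0.001,0.06,0,1, 0,0,0.07,0,1, 0,0,0.05,0,1, 0,0,0.02,0,1, 0,0,0,0,1, 0,0,0,0,1]'
python3 - <<'E'
from h import *
go(597.5,288,3,25)
E
```

```text
t: 22.88
eef_pos: [598.8, 288.5, 19.2]
tcp_rot: [3.141, -0.001, 0.437]
ft_force: [-0.3, -0.2, 0.1]
opening: 0.296
turn total 0.0001 shift total [-0.0036 -0.0002  0.0405]
```

```bash
python3 -m pendant '[-0.002,0,0.02,0,1, 0,0,0.015,0,1, 0,0,0.005,0,1, 0,0,0,0,1, 0,0,0,0,1]'
python3 -m pendant '[0,0,0.003,0,1, 0,0,0,0,1, 0,0,0,0,1]'
python3 -m pendant '[0,0,0.002,0,1, 0,0,0,0,1, 0,0,0,0,1]'
```

```text
t: 23.5
eef_pos: [597.8, 288.1, 2.4]
tcp_rot: [3.141, -0.0, 0.437]
ft_force: [-0.1, 0.5, -0.9]
opening: 0.299
t: 23.88
eef_pos: [597.7, 288.1, 1.2]
tcp_rot: [3.141, -0.0, 0.437]
ft_force: [-0.7, -0.1, -0.0]
opening: 0.298
t: 24.25
eef_pos: [597.7, 288.1, 0.4]
tcp_rot: [3.141, -0.0, 0.437]
ft_force: [-0.6, -0.1, 0.8]
opening: 0.296
```

```bash
python3 -m pendant '[0,0,0.001,0,1, 0,0,0,0,1]'
python3 -m pendant '[0,0,0.001,0,1, 0,0,0,0,1]'
```

```text
t: 24.5
eef_pos: [597.8, 288.1, 0.4]
tcp_rot: [3.141, -0.0, 0.437]
ft_force: [-1.3, -1.7, 6.1]
opening: 0.298
t: 24.75
eef_pos: [597.8, 288.1, 0.4]
tcp_rot: [3.141, -0.001, 0.437]
ft_force: [-2.8, -0.9, 8.8]
opening: 0.295
```

```bash
python3 -m pendant '[0,0,0,0,-0.1, 0,0,0,0,-0.1, 0,0,0,0,-0.1, 0,0,0,0,-0.1, 0,0,0,0,-0.1]'
python3 -m pendant '[0,0,-0.02,0,-0.1, 0,0,-0.06,0,-0.1, 0,0,-0.1,0,-0.1, 0,0,-0.08,0,-0.3, 0,0,0,-0.05,-0.4, 0,0,0,-0.05,-0.4, 0,0,0,-0.05,-0.4, 0,0,0,-0.05,-0.4, 0,0,0,-0.05,-0.4, 0,0,0,-0.033,-0.4]'
python3 - <<'E'
from h import *
go(583,-148.3,100,76)
im=env.read_camera('side');u=proj(np.array([[552,248,14]]),'side')[0].astype(int)
cv2.imwrite('pics/p13.png',cv2.resize(im[u[1]-70:u[1]+60,u[0]-85:u[0]+85,::-1],None,fx=4.5,fy=4.5,interpolation=cv2.INTER_CUBIC))
E
```

```text
t: 25.38
eef_pos: [597.7, 288.0, -0.6]
tcp_rot: [3.142, 0.0, 0.437]
ft_force: [-0.5, -0.2, -0.5]
opening: 0.548
t: 26.62
eef_pos: [597.7, 288.1, 104.1]
tcp_rot: [3.141, -0.0, 1.33]
ft_force: [0.3, 0.5, 0.5]
opening: 0.702
turn total 0.0012 shift total [-1.0675  0.2282  0.0103]
```

View pics/p13.png

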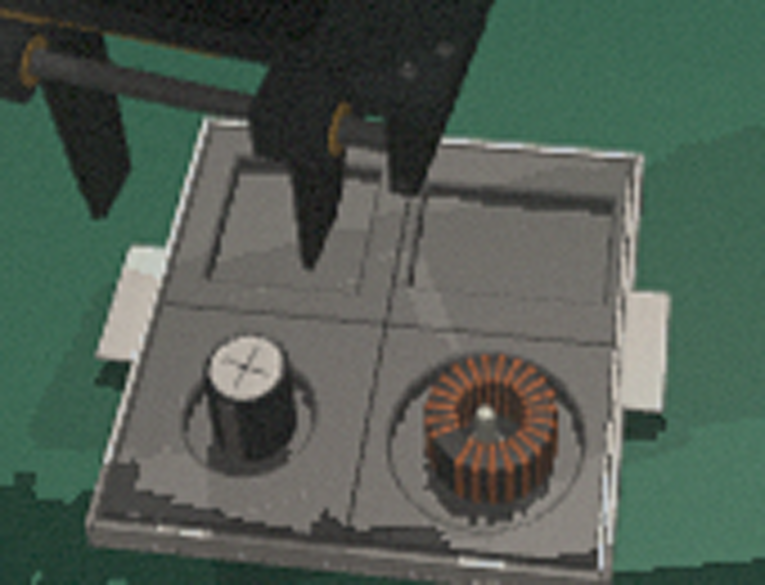

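Capacitor stands in its pocket at (250,400) and the choke is on its post. Next is the heat sink.

```bash
python3 -m pendant '[-0.107,0.023,0,0,-0.4, -0.107,0.023,0,0,-0.4, -0.107,0.023,0,0,-0.4, -0.107,0.023,0,0,-0.4, -0.107,0.023,0,0,-0.4, -0.107,0.023,0,0,-0.4, -0.107,0.023,0,0,-0.4, -0.107,0.023,0,0,-0.4, -0.107,0.023,0,0,-0.4, -0.105,0.021,0,0,-0.4]'
python3 -m pendant '[0,0,0,0,-0.4, 0,0,0,0,-0.4]'
python3 - <<'E'
from h import *
go(583,-148.3,-10,76)
o=[]
for c in ('top','side'):
    im=env.read_camera(c);u=proj(np.array([[583,-148,40]]),c)[0].astype(int)
    o.append(cv2.resize(im[u[1]-40:u[1]+40,u[0]-40:u[0]+40,::-1],(400,400),interpolation=cv2.INTER_CUBIC))
cv2.imwrite('pics/p14.png',np.hstack(o))
E
```

```text
t: 27.92
eef_pos: [582.5, -150.0, 104.1]
tcp_rot: [3.141, 0.0, 1.324]
ft_force: [0.6, 0.3, -0.3]
opening: 0.705
t: 28.18
eef_pos: [582.5, -148.1, 103.8]
tcp_rot: [3.141, -0.0, 1.325]
ft_force: [-0.3, -0.1, 0.7]
opening: 0.702
turn total -0.0006 shift total [-1.000e-04  1.400e-03  2.845e-01]
```

View pics/p14.png

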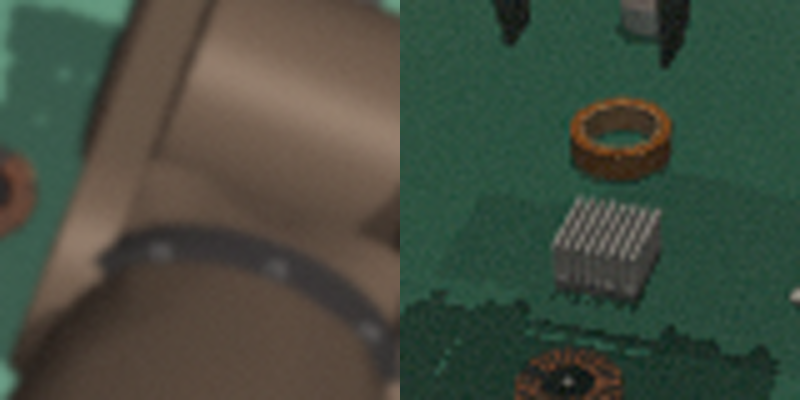

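```bash
python3 -m pendant '[0,0.001,0.06,0,-0.4, 0,0,0.07,0,-0.4, 0,0,0.06,0,-0.4, 0,0,0.03,0,-0.4, 0,0,0,0,-0.4, 0,0,0,0,-0.4]'
python3 - <<'E'
from h import *
go(583,-148.3,-10,76)
im=env.read_camera('side');u=proj(np.array([[583,-148,20]]),'side')[0].astype(int)
cv2.imwrite('pics/p15.png',cv2.resize(im[u[1]-40:u[1]+40,u[0]-40:u[0]+40,::-1],(500,500),interpolation=cv2.INTER_CUBIC))
E
```

```text
t: 29.02
eef_pos: [583.5, -148.5, 16.4]
tcp_rot: [3.14, 0.0, 1.326]
ft_force: [-0.3, -1.0, 0.8]
opening: 0.702
turn total -0.0001 shift total [ 0.0002 -0.0012  0.066 ]
```

View pics/p15.png

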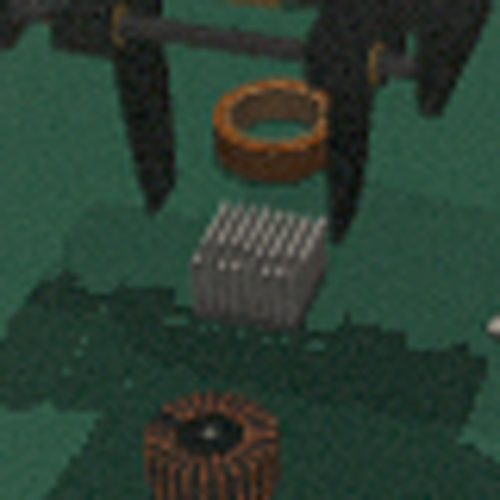

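```bash
python3 -m pendant '[0,0,0.03,0,-0.4, 0,0,0.025,0,-0.4, 0,0,0.01,0,-0.4, 0,0,0,0,-0.4, 0,0,0,0,-0.4]'
python3 -m pendant '[0,0,0,0,1, 0,0,0,0,1, 0,0,0,0,1, 0,0,0,0,1, 0,0,0,0,1, 0,0,0,0,1, 0,0,0,0,1, 0,0,0,0,1]'
python3 -m pendant '[0,0,-0.02,0,1, 0,0,-0.06,0,1, 0,0,-0.1,0,1, 0,0,-0.08,0,1, 0,0,0,0,1, 0,0,0,0,1]'
python3 - <<'E'
from h import *
go(591.5,202,95,85.7)
im=env.read_camera('side');u=proj(np.array([[583,-148,110]]),'side')[0].astype(int)
cv2.imwrite('pics/p16.png',cv2.resize(im[u[1]-40:u[1]+40,u[0]-40:u[0]+40,::-1],(500,500),interpolation=cv2.INTER_CUBIC))
E
```

```text
t: 29.7
eef_pos: [583.1, -148.7, -10.3]
tcp_rot: [3.141, 0.0, 1.326]
ft_force: [0.4, 0.5, 0.4]
opening: 0.699
t: 30.7
eef_pos: [583.0, -148.6, -10.4]
tcp_rot: [3.142, 0.0, 1.326]
ft_force: [-0.6, 0.5, 3.4]
opening: 0.416
t: 31.45
eef_pos: [582.5, -148.4, 93.0]
tcp_rot: [-3.141, 0.0, 1.326]
ft_force: [-0.6, 0.1, -1.9]
opening: 0.415
turn total -0.0541 shift total [ 0.8753 -0.0433 -0.005 ]
```

View pics/p16.png

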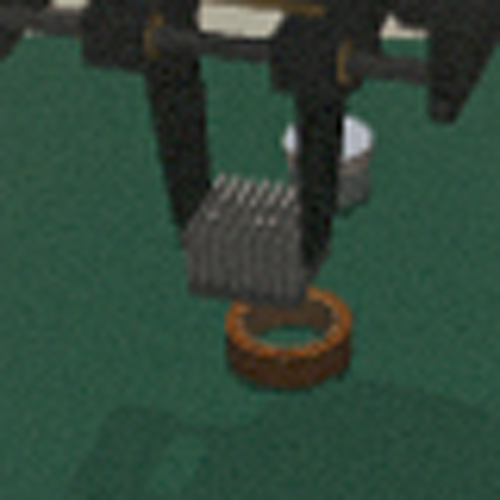

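```bash
python3 -m pendant '[0,0,0,-0.054,1, 0.11,-0.005,0,0,1, 0.11,-0.005,0,0,1, 0.11,-0.005,0,0,1, 0.11,-0.005,0,0,1, 0.11,-0.006,0,0,1, 0.11,-0.006,0,0,1, 0.11,-0.006,0,0,1, 0.105,-0.005,0,0,1, 0,0,0,0,1]'
python3 -m pendant '[0,0,0,0,1]'
python3 - <<'E'
from h import *
go(591.5,202,25,85.7)
im=env.read_camera('side');u=proj(np.array([[591,202,80]]),'side')[0].astype(int);print(u)
cv2.imwrite('pics/p17.png',cv2.resize(im[u[1]-40:u[1]+60,u[0]-50:u[0]+50,::-1],(600,600),interpolation=cv2.INTER_CUBIC))
s=env.state();b=s['eef_pos'][2]+10.4
for d in (0,5,10): print(d,proj(place(box(40,40,0,26),s['eef_pos'][0],s['eef_pos'][1]+d,np.radians(85.7),b),'side').round(1).tolist())
E
```

```text
t: 32.75
eef_pos: [591.3, 204.0, 92.0]
tcp_rot: [-3.14, 0.0, 1.499]
ft_force: [0.2, -0.8, -0.5]
opening: 0.421
t: 32.88
eef_pos: [591.6, 201.2, 92.5]
tcp_rot: [-3.14, 0.001, 1.496]
ft_force: [-0.7, -0.2, -0.3]
opening: 0.419
turn total 0.0 shift total [ 0.0019 -0.0004  0.1687]
[229 282]
0 [[218.4, 263.0], [216.9, 252.1], [242.2, 264.8], [241.1, 253.9], [213.1, 281.5], [211.3, 270.5], [237.8, 283.5], [236.6, 272.5]]
5 [[218.0, 265.3], [216.4, 254.3], [241.9, 267.1], [240.8, 256.1], [212.6, 284.0], [210.8, 273.0], [237.5, 286.0], [236.3, 274.9]]
10 [[217.6, 267.5], [216.0, 256.6], [241.6, 269.4], [240.5, 258.4], [212.1, 286.4], [210.3, 275.4], [237.1, 288.4], [235.9, 277.4]]
```

View pics/p17.png

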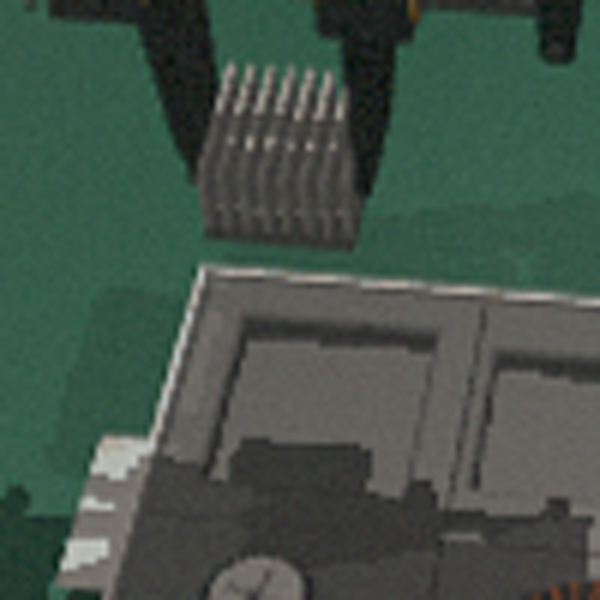

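The heat sink is level, and its lower edge at (205–352, 240) in the crop matches the projection. It is centred in the grasp, so I'm going down.

```bash
python3 -m pendant '[0.002,0,0.06,0,1, 0,0,0.07,0,1, 0,0,0.04,0,1, 0,0,0.02,0,1, 0,0,0,0,1, 0,0,0,0,1]'
python3 - <<'E'
from h import *
go(591.8,202,-2.5,85.7)
E
```

```text
t: 33.67
eef_pos: [592.6, 202.5, 18.3]
tcp_rot: [3.14, -0.0, 1.495]
ft_force: [0.5, 0.2, -0.1]
opening: 0.419
turn total -0.0001 shift total [-0.0014 -0.002   0.0519]
```

```bash
python3 -m pendant '[-0.001,0,0.025,0,1, 0,0,0.018,0,1, 0,0,0.008,0,1, 0,0,0,0,1, 0,0,0,0,1]'
python3 -m pendant '[0,0,0.003,0,1, 0,0,0,0,1, 0,0,0,0,1]'
python3 -m pendant '[0,0,0.001,0,1, 0,0,0,0,1]'
```

```text
t: 34.3
eef_pos: [592.2, 202.1, -2.8]
tcp_rot: [3.141, 0.0, 1.496]
ft_force: [-0.8, -0.3, -0.7]
opening: 0.419
t: 34.67
eef_pos: [592.2, 202.1, -4.0]
tcp_rot: [3.141, 0.0, 1.496]
ft_force: [0.5, -0.4, -0.0]
opening: 0.415
t: 34.92
eef_pos: [592.2, 202.1, -4.4]
tcp_rot: [3.141, 0.0, 1.496]
ft_force: [-0.8, 0.6, 0.7]
opening: 0.421
```

```bash
python3 -m pendant '[0,0,0.001,0,1, 0,0,0,0,1]'
python3 -m pendant '[0,0,0.001,0,1, 0,0,0,0,1]'
```

```text
t: 35.17
eef_pos: [592.2, 202.1, -4.4]
tcp_rot: [3.141, 0.0, 1.496]
ft_force: [-1.8, -0.6, 6.3]
opening: 0.421
t: 35.42
eef_pos: [592.2, 202.1, -4.4]
tcp_rot: [3.141, -0.0, 1.496]
ft_force: [-3.9, -1.5, 10.0]
opening: 0.418
```

```bash
python3 -m pendant '[0,0,0,0,-0.25, 0,0,0,0,-0.25, 0,0,0,0,-0.25, 0,0,0,0,-0.25, 0,0,0,0,-0.25]'
python3 -m pendant '[0,0,-0.02,0,-0.25, 0,0,-0.06,0,-0.25, 0,0,-0.1,0,-0.25, 0,0,-0.08,0,-0.25, 0,0,0,-0.05,-0.25, 0,0,0,-0.05,-0.25, 0,0,0,-0.05,-0.25, 0,0,0,-0.05,-0.25, 0,0,0,-0.05,-0.25, 0,0,0,-0.05,-0.25]'
python3 -m pendant '[0,0,0,-0.039,-0.25, 0,0,0,0,-0.25]'
python3 - <<'E'
from h import *
go(466,-124,100,146.8)
im=env.read_camera('side');u=proj(np.array([[552,248,14]]),'side')[0].astype(int)
cv2.imwrite('pics/p18.png',cv2.resize(im[u[1]-70:u[1]+60,u[0]-85:u[0]+85,::-1],None,fx=4.5,fy=4.5,interpolation=cv2.INTER_CUBIC))
E
```

```text
t: 36.05
eef_pos: [592.1, 202.1, -5.4]
tcp_rot: [-3.141, 0.0, 1.496]
ft_force: [-0.0, 0.4, 0.1]
opening: 0.623
t: 37.3
eef_pos: [592.2, 202.1, 99.3]
tcp_rot: [3.141, 0.0, 2.443]
ft_force: [-0.2, 0.5, 0.2]
opening: 0.623
t: 37.55
eef_pos: [592.2, 202.1, 99.2]
tcp_rot: [3.141, 0.0, 2.56]
ft_force: [0.1, 0.2, -0.3]
opening: 0.626
turn total -0.0008 shift total [-0.1824 -0.855  -0.0019]
```

View pics/p18.png

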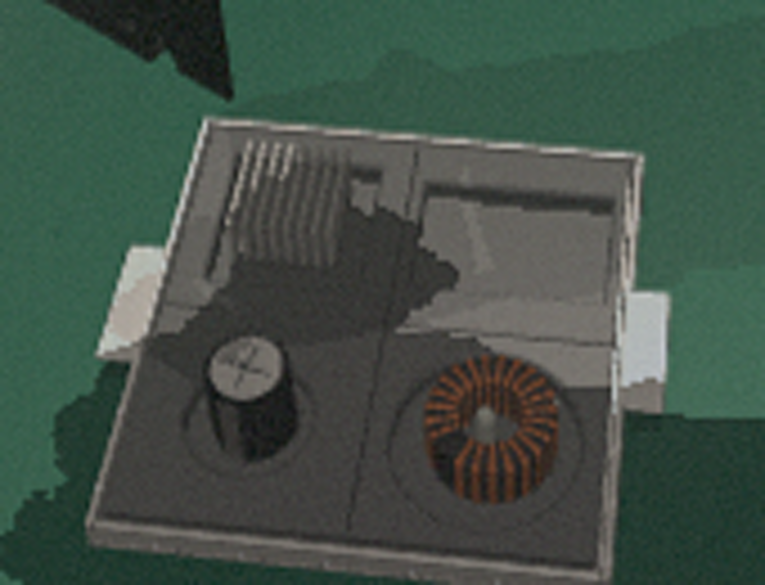

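The heat sink is in its square pocket, fins up, at (290,200). Now the module.

```bash
python3 -m pendant '[-0.023,-0.107,0,0,-0.25, -0.023,-0.107,0,0,-0.25, -0.023,-0.107,0,0,-0.25, -0.023,-0.107,0,0,-0.25, -0.023,-0.107,0,0,-0.25, -0.023,-0.107,0,0,-0.25, -0.023,-0.107,0,0,-0.25, -0.021,-0.106,0,0,-0.25, 0,0,0,0,-0.25, 0,0,0,0,-0.25]'
python3 - <<'E'
from h import *
go(466,-124,18,146.8)
o=[]
for c in ('top','side'):
    im=env.read_camera(c);u=proj(np.array([[466,-124,40]]),c)[0].astype(int)
    o.append(cv2.resize(im[u[1]-40:u[1]+40,u[0]-40:u[0]+40,::-1],(400,400),interpolation=cv2.INTER_CUBIC))
cv2.imwrite('pics/p19.png',np.hstack(o))
E
```

```text
t: 38.85
eef_pos: [465.5, -123.6, 98.9]
tcp_rot: [3.141, 0.0, 2.558]
ft_force: [0.7, 0.4, 0.5]
opening: 0.624
turn total -0.0012 shift total [-1.700e-03 -2.000e-04  2.024e-01]
```

View pics/p19.png

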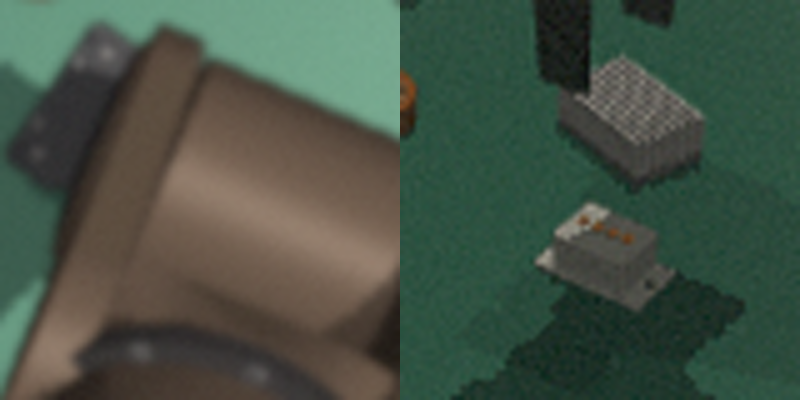

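```bash
python3 -m pendant '[-0.001,0,0.06,0,-0.25, 0,0,0.07,0,-0.25, 0,0,0.05,0,-0.25, 0,0,0.02,0,-0.25, 0,0,0,0,-0.25, 0,0,0,0,-0.25]'
python3 - <<'E'
from h import *
go(466,-124,-10,146.8)
im=env.read_camera('side');u=proj(np.array([[466,-124,20]]),'side')[0].astype(int)
cv2.imwrite('pics/p20.png',cv2.resize(im[u[1]-40:u[1]+40,u[0]-40:u[0]+40,::-1],(500,500),interpolation=cv2.INTER_CUBIC))
E
```

```text
t: 39.7
eef_pos: [466.0, -123.9, 19.4]
tcp_rot: [3.141, 0.001, 2.561]
ft_force: [0.4, 0.3, 0.4]
opening: 0.626
turn total -0.0004 shift total [-0.0001 -0.0003  0.0734]
```

View pics/p20.png

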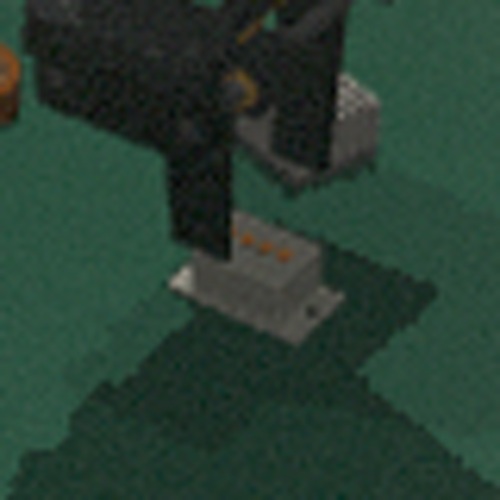

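```bash
python3 -m pendant '[0,0,0.03,0,-0.25, 0,0,0.03,0,-0.25, 0,0,0.012,0,-0.25, 0,0,0,0,-0.25, 0,0,0,0,-0.25]'
python3 -m pendant '[0,0,0,0,1, 0,0,0,0,1, 0,0,0,0,1, 0,0,0,0,1, 0,0,0,0,1, 0,0,0,0,1, 0,0,0,0,1, 0,0,0,0,1]'
python3 -m pendant '[0,0,-0.02,0,1, 0,0,-0.06,0,1, 0,0,-0.1,0,1, 0,0,-0.08,0,1, 0,0,0,-0.05,1, 0,0,0,-0.05,1, 0,0,0,-0.05,1, 0,0,0,-0.01,1, 0,0,0,0,1, 0,0,0,0,1]'
python3 - <<'E'
from h import *
go(506,210.5,95,175.7)
im=env.read_camera('side');u=proj(np.array([[466,-124,110]]),'side')[0].astype(int)
cv2.imwrite('pics/p21.png',cv2.resize(im[u[1]-40:u[1]+40,u[0]-40:u[0]+40,::-1],(500,500),interpolation=cv2.INTER_CUBIC))
E
```

```text
t: 40.38
eef_pos: [465.7, -124.0, -10.0]
tcp_rot: [-3.142, 0.0, 2.56]
ft_force: [0.5, 0.5, 0.5]
opening: 0.624
t: 41.38
eef_pos: [465.6, -124.0, -10.0]
tcp_rot: [-3.142, 0.0, 2.561]
ft_force: [-1.5, -0.1, 4.0]
opening: 0.312
t: 42.62
eef_pos: [465.6, -123.9, 94.0]
tcp_rot: [-3.142, -0.0, 3.061]
ft_force: [0.1, -0.1, -1.5]
opening: 0.314
turn total -0.0017 shift total [-0.0381  0.8413 -0.0026]
```

View pics/p21.png

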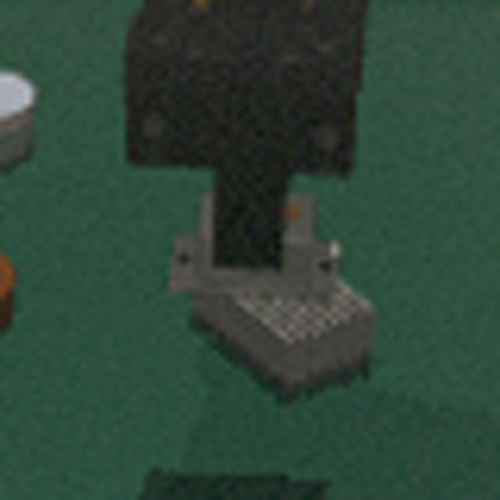

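```bash
python3 -m pendant '[-0.006,0.105,0,-0.002,1, -0.006,0.105,0,0,1, -0.006,0.105,0,0,1, -0.006,0.105,0,0,1, -0.006,0.105,0,0,1, -0.006,0.105,0,0,1, -0.006,0.105,0,0,1, -0.006,0.105,0,0,1, 0,0,0,0,1, 0,0,0,0,1]'
python3 - <<'E'
from h import *
go(509,210,18,175.7)
im=env.read_camera('side');u=proj(np.array([[506,210,80]]),'side')[0].astype(int);x0,y0=u[0]-50,u[1]-40;print(x0,y0)
cv2.imwrite('pics/p22.png',cv2.resize(im[y0:y0+100,x0:x0+100,::-1],(600,600),interpolation=cv2.INTER_CUBIC))
s=env.state();b=s['eef_pos'][2]+10
for d in (0,-4): print(d,((proj(place(box(58,32,0,4),s['eef_pos'][0]+d,s['eef_pos'][1],s['tcp_rot'][2],b),'side')-[x0,y0])*6).round(0).tolist())
E
```

```text
t: 43.92
eef_pos: [508.9, 209.5, 93.7]
tcp_rot: [-3.141, -0.001, 3.069]
ft_force: [-0.5, -0.1, -0.6]
opening: 0.314
turn total 0.0009 shift total [-1.000e-04  1.300e-03  1.893e-01]
230 247
0 [[176.0, 222.0], [175.0, 212.0], [193.0, 131.0], [192.0, 121.0], [396.0, 239.0], [396.0, 229.0], [405.0, 147.0], [405.0, 137.0]]
-4 [[191.0, 222.0], [191.0, 212.0], [207.0, 132.0], [207.0, 122.0], [411.0, 240.0], [411.0, 230.0], [420.0, 148.0], [420.0, 138.0]]
```

View pics/p22.png

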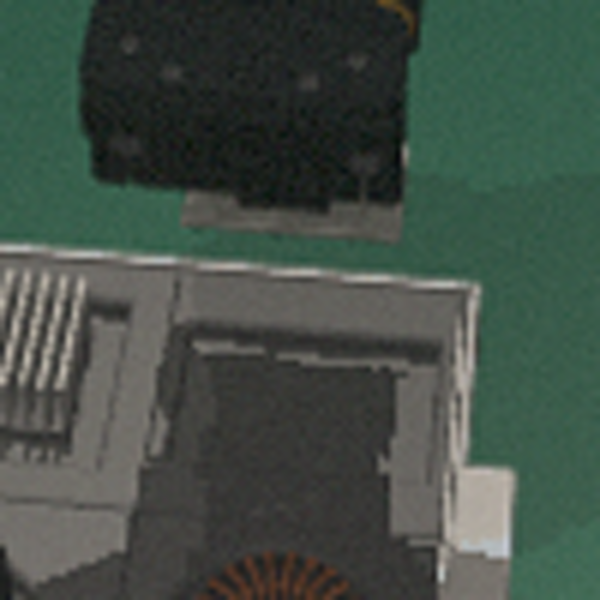

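```bash
python3 -m pendant '[0,0.001,0.06,0,1, 0,0,0.07,0,1, 0,0,0.04,0,1, 0,0,0.02,0,1, 0,0,0,0,1, 0,0,0,0,1]'
python3 - <<'E'
from h import *
go(509,210,-2.5,175.7)
E
```

```text
t: 44.72
eef_pos: [509.6, 210.2, 18.6]
tcp_rot: [3.141, 0.001, 3.069]
ft_force: [0.3, -1.1, -0.4]
opening: 0.311
turn total 0.0009 shift total [ 0.0016 -0.0006  0.0527]
```

```bash
python3 -m pendant '[0.001,0,0.025,0,1, 0,0,0.018,0,1, 0,0,0.008,0,1, 0,0,0,0,1, 0,0,0,0,1]'
python3 -m pendant '[0,0,0.002,0,1, 0,0,0,0,1, 0,0,0,0,1]'
python3 -m pendant '[0,0,0.001,0,1, 0,0,0,0,1]'
```

```text
t: 45.35
eef_pos: [508.9, 210.2, -2.4]
tcp_rot: [-3.142, 0.0, 3.069]
ft_force: [-0.2, 0.8, -0.0]
opening: 0.316
t: 45.72
eef_pos: [508.9, 210.2, -3.2]
tcp_rot: [-3.142, 0.0, 3.069]
ft_force: [0.3, 0.9, -0.3]
opening: 0.312
t: 45.98
eef_pos: [508.9, 210.2, -3.7]
tcp_rot: [-3.142, -0.0, 3.069]
ft_force: [-0.3, -0.4, -0.9]
opening: 0.308
```

```bash
python3 -m pendant '[0,0,0.001,0,1, 0,0,0,0,1]'
python3 -m pendant '[0,0,0.001,0,1, 0,0,0,0,1]'
```

```text
t: 46.22
eef_pos: [508.9, 210.2, -3.9]
tcp_rot: [-3.142, 0.0, 3.069]
ft_force: [-1.8, -0.2, 2.4]
opening: 0.309
t: 46.48
eef_pos: [508.9, 210.2, -4.0]
tcp_rot: [3.142, 0.0, 3.07]
ft_force: [-1.1, -1.1, 7.9]
opening: 0.31
```

Contact. Release, rise and move clear to look.

```bash
python3 -m pendant '[0,0,0,0,-0.1, 0,0,0,0,-0.1, 0,0,0,0,-0.1, 0,0,0,0,-0.1, 0,0,0,0,-0.1, 0,0,0,0,-0.1]'
python3 -m pendant '[0,0,-0.02,0,-0.1, 0,0,-0.06,0,-0.1, 0,0,-0.1,0,-0.1, 0,0,-0.1,0,-0.1, 0,-0.1,0,0,-0.1, 0,-0.1,0,0,-0.1, 0,-0.1,0,0,-0.1, 0,-0.1,0,0,-0.1, 0,-0.1,0,0,-0.1, 0,0,0,0,-0.1]'
python3 - <<'E'
from h import *
o=[]
for c in ('top','side'):
    im=env.read_camera(c);u=proj(np.array([[552,248,14]]),c)[0].astype(int)
    r=48 if c=='top' else 68
    o.append(cv2.resize(im[u[1]-r:u[1]+r,u[0]-r:u[0]+r,::-1],(400,400),interpolation=cv2.INTER_CUBIC))
    if c=='side': cv2.imwrite('pics/full_end.png',im[:,:,::-1])
cv2.imwrite('pics/p23.png',np.hstack(o))
for n in 'choke_c capacitor_c heatsink_c module_c potted_choke_c long_heatsink_c'.split():
    for c in CM: print(n,c,[(np.round(d['xyz'],1).tolist(),round(d['confidence'],2)) for d in env.landmark_of(n,c)[:1]])
E
```

```text
t: 47.22
eef_pos: [508.9, 210.2, -4.5]
tcp_rot: [-3.142, 0.0, 3.069]
ft_force: [-0.2, 0.1, -0.7]
opening: 0.551
t: 48.48
eef_pos: [494.4, 8.8, 108.1]
tcp_rot: [-3.141, 0.001, 3.066]
ft_force: [0.4, -0.5, -0.2]
opening: 0.555
choke_c top [([513.3, 291.1, 15.4], 0.58)]
choke_c side [([509.4, 293.6, 17.0], 0.85)]
capacitor_c top [([596.1, 286.1, 26.0], 0.59)]
capacitor_c side [([593.4, 290.6, 26.0], 0.79)]
heatsink_c top [([590.3, 203.5, 22.0], 0.71)]
heatsink_c side [([593.5, 197.7, 16.3], 0.65)]
module_c top [([502.2, 209.4, 22.5], 0.66)]
module_c side [([505.1, 211.3, 17.4], 0.71)]
potted_choke_c top []
potted_choke_c side [([592.1, -41.6, 10.9], 0.71)]
long_heatsink_c top [([450.3, -228.4, 15.2], 0.92)]
long_heatsink_c side [([450.5, -227.0, 10.0], 0.62)]
```

View pics/p23.png

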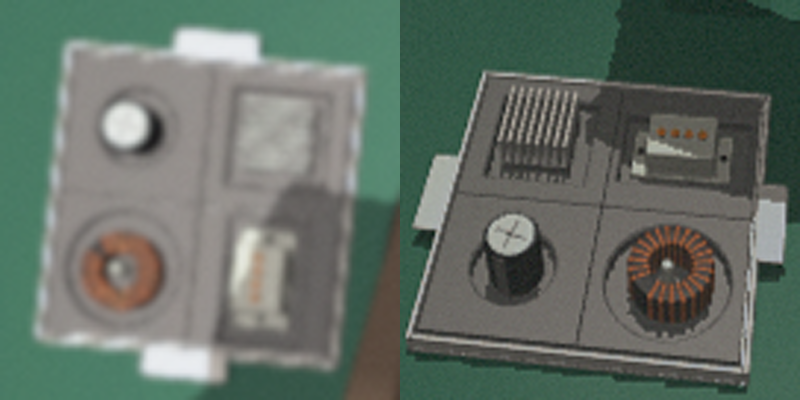

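View pics/full_end.png

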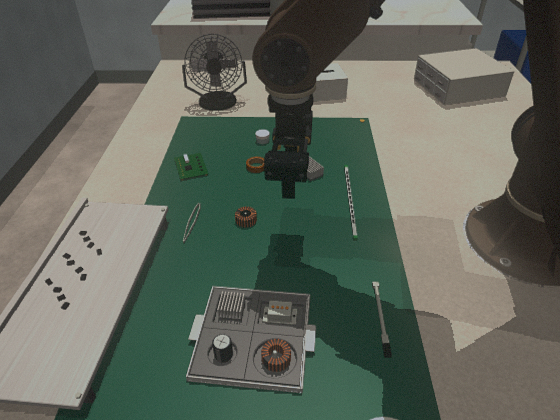

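Both pictures show the four parts in their pockets: capacitor (130,130), heat sink (270,135), choke over the post (122,270) and module (265,280) in the top view. The look-alikes are unmoved and the arm is clear, so I'm handing in.

```bash
python3 -c "
from cell import env
env.job_done();print(env.state()['t'])"
```

```text
the job is handed in; nothing more can be done
the job is handed in; nothing more can be done
```

I filled the kit tray in the order asked: choke over the post, capacitor, heat sink fins up, and module pins up. I handed the job in at about 49 s of the 125 s allowed. The hand-in reports no verdict.

- **Setting down:** Each part was lowered until it touched its pocket floor, at about 8–10 N, then released there. Contact came within about 0.2 mm of the height I predicted from the pick.
- **First grasp missed:** My first try at the choke closed above it without touching, because the fingertips end about 19–20 mm above the reported TCP. I corrected for this, and the offset held for all later grasps.
- **Last pictures:** The final top and side views show all four parts upright in their pockets, with the post inside the choke's hole. The long heat sink showed at its starting place in both cameras. The potted choke was found only by the side camera, also at its starting place.
- **Disagreements:** The network positions agree with the pocket centres to about 5 mm. Some network heights read several millimetres off (the module 22.5 mm from the top camera, where 18 is expected), within a little of that estimator's accuracy. I relied on the contact heights instead.

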